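# Show the broken fitting to the inspection camera

## Robot

A 6-joint arm with a two-finger parallel gripper is mounted at the origin on the work surface. World frame = base frame: x ahead of the robot, y to its left, z up, the work surface at z = 0. Lengths are in m, angles in rad, forces in N, time in s.
With the tool pointing down it reaches from about 0.425 to 1.125 m from the base axis. Payload 14.9 kg.
Tool frame: the origin (TCP) lies at the very end of the fingers, on their centre line; the grasp point (between the pads) lies 19 mm behind it (r.hold_point_z is the distance from the TCP to the grasp point, in m); z points along the fingers, y is the direction in which the jaws open and shut (so a half turn about z gives the same grasp; the last joint's range is limited). The gripper opens to 91 mm and grips with 3 to 60 N. Pads are 32 mm wide; open, the fingers measure 118 mm over their backs; the gripper's body (76 mm by 178 mm) begins 60 mm behind the grasp point.
Start: joints at [1.209, 0.379, 1.734, -0, 1.028, -0.033], TCP at [0.226, 0.663, 0.214] pointing down, gripper open.
Joint ranges: [-2.77, 2.77], [-0.74, 2.19], [0, 2.66], [-1.06, 4.2], [0.31, 2.87], [-3.08, 3.08]. Speed limits (rad/s): [1.89, 1.89, 2.39, 3.14, 3.14, 3.14].

## Interface

Orientations are given as [roll, pitch, yaw] about the fixed x, y, z axes, in that order (R = Rz(yaw) Ry(pitch) Rx(roll)).
In Python, from rig import r, cams gives the robot as it stands. The module is installed in compiled form; this text tells all that it offers.
- The arm moves only by the shell command python3 -m handwheel 'ROWS' [FORCE]. ROWS is JSON, a list of rows, each a list of 5 numbers: the opening, from 0 (shut) to 1 (fully open), then the shift along the tool's x, y, z normalised to -1 to 1, where 1 is 0.3 m, then the turn about the tool's z normalised to -1 to 1, where 1 is 2 pi rad. In form: [[gripper, dx, dy, dz, spin], ...]. A call has 1 to 10 rows; each row is the pose to reach, as a shift and turn from the pose measured when the call began, along the tool's axes at that moment, turning the shorter way round; what a row does not reach only later rows make up. A row lasts 1/8 s, in which the tool goes at most 62.5 mm and 10.7 degrees, less where a joint would pass 70% of its speed; a pose out of reach is approached as far as the arm can. A call with a number of a shift or a turn outside -1 to 1 is refused whole. A call with a gripper value outside its range is refused whole. The fingers move at their own pace and stop on an object; FORCE is the grip in N (left out, the last holds). Time passes only in rows, so rows that repeat a pose let the fingers close. It gives the time, the measured TCP pose, the force and the opening at its end, in the units of the state.
- r.observe(): the state, without advancing time (a new reading comes with each control period).
- cams.snapshot(name): name is "scene" or "top" or "wrist"; returns a dict with "pixels" (480x640x3 uint8, red, green, blue), "K" (3x3 intrinsics, pixels), "k1" (the pictures are not rectified: a ray, as slopes to the right and down, at radius r is drawn at 1 + k1 r^2 times it, then the intrinsics apply), "R" (3x3) and "t" (3): a world point X has camera coordinates R X + t. Camera axes: x right, y down, z forward; pixel columns grow to the right and rows downward; lengths in m; the calibration is good to about 2 mm. A picture is of the moment at which its call begins. There is no depth.
- r.hand_in(): hands the job in, once; it reports no verdict.
The state is a dict: "clock": time; "joint_positions": joint angles; "qvel": joint speeds; "joint_torque": joint torques, N m; "eef_pos": TCP position; "tool_rot": TCP orientation; "contact_force": force on the tool from outside, world axes, zero at the start; "torque": the same for the moment, N m; "width": opening from 0.0 (shut) to 1.0 (fully open).
Only numpy, scipy, OpenCV 4.12 (cv2) and the standard library are available. Lean on these libraries where they do the work, as an engineer would, in place of code of your own. Each camera call takes 0.05 s, during which the arm holds its last target.

## Task

Lift the steel keeper hoop off the broken line fitting by its red knob and hang it astride the horizontal bar, letting go of it there. Then lift the broken fitting (yellow band) out of its cradle, same side up, and hold it in the air with its broken face in the middle of the camera's view, about 10 cm from the lens and square to it; finish while holding it there, still. Keep off the camera and leave the other things on the table where they are.

Things in the scene. Friction and masses are not known exactly. Their poses are not given: they have to be found in the camera images.
- keeper_knob (a point): Keeper: steel hoop (upside-down U, flat bar 26 x 6 mm) astride the fitting's middle, red round upright knob on top, dia 24, 43 tall. Point on the knob's axis, 25 above the hoop, 18 below the knob's top; feet end 115 below. z up; x through the hoop (along the fitting at first); y leg to leg, clear gap 62. 0.28 kg. Feet stand loose in 10 deep pockets: lift straight up.
- keeper_saddle (a point): Centre of the underside of the hoop's top, 31 mm below the knob point, where the hoop rests on the bar when it hangs; axes as the keeper's. The underside is flat for 30 mm along y there, then slopes down to the legs.
- rail_mid (a point): Middle of the axis of the round steel bar on its stand, bar diameter 12, 240 long, its axis about 140 above the table. y runs along the bar, z up. A post at each end of the bar carries it. Sizes in mm.
- rail: The bar stand itself, fixed; origin on the table under the bar's middle. Sizes in mm.
- sample_mid (a point): Broken fitting: grey bar 26 mm wide (y), 24 high (z), an eye (dia 44, 22 high) at its -x end, dark broken face and yellow band at its +x end, 168 long, 0.53 to 0.71 kg. Point: centre of the bar, half-way up, near its centre of mass, 80 behind the broken face; x to the broken face, z up. Free over 70 between the cradle's supports: grasp it here across y.
- broken_face (a point): Centre of the broken face, 80 along +x from sample_mid; same axes. Sizes in mm.
- cradle: Blue plate (150 x 110 x 12 mm), fixed, that carries the broken fitting on two grey supports, 10 thick, at x = +42 and -42: seats 52 above the table, cheeks beside the bar up to 74. Between them only pocket lips 22 high near y = +40 and -40. Origin under its centre; axes as the fitting's at the start.
- camera: Inspection camera's stand, fixed: base plate 130 x 150 x 18 mm, column 363 high, with the white camera head, black lens and grey ring light (head about 62 across). The head's height differs from run to run. Origin on the table, 135 before the column; it looks towards -x.
- lens (a point): Centre of the lens's front glass. The camera looks along this frame's -x, which points 25 degrees down from level; y is level. Sizes in mm.
- focus (a point): The point 100 in front of the lens on its axis, same axes as the lens: +x points from here to the lens. Sizes in mm.
- fitting: the unbroken galvanised fitting with an eye at each end (207 long, no yellow band), lying in the other blue cradle, which has no keeper; origin under its shank (bystander) Sizes in mm.
- shackle: a grey U-shaped shackle with its pin, about 85 x 80 x 16, lying flat on the table; origin under its middle (bystander) Sizes in mm.
- stub: a short broken-off piece of fitting with one eye, about 80 x 44 x 22, lying on the table; origin under its middle (bystander) Sizes in mm.
- bolt: a grey hex bolt with nut, 85 long, 24 thick, lying on the table; origin under its middle (bystander) Sizes in mm.
- caliper: a steel caliper with black slide, 200 long, lying flat; origin under its middle (bystander) Sizes in mm.
- nut_tray: an open blue tray of nuts, 140 x 100 x 35; origin under its middle (bystander) Sizes in mm.
Things that resemble listed ones, but are neither listed nor needed, are in the scene too. There is more than one size of the part that bears keeper_knob; the job needs the smallest. Leave any green look-alike of the part that bears sample_mid alone.

How it is judged:
By the outcome, as a careful person would: the job done as asked, in the order asked, and still so for the second after the job is handed in, while the arm keeps its last pose, push and grip.
It also fails if it takes over 62 s, if anything falls off the work surface, if the arm or the gripper's body presses on something with over 40 N, if the wrist force passes 120 N, or if a joint passes its speed limit or range.

## Working session

There is one attempt and no reset: what is moved stays moved. The work goes in short steps, Python scripts to look and compute and a shell command to move; the robot and the scene stay as the last step left them, time stands still between calls to the robot, and variables do not carry over. Pictures are saved under pics/ and viewed, and the job is handed in when it is done.

```bash
mkdir -p pics; cat > h.py <<'E'
import numpy as np, cv2
from rig import r, cams
def snap(n,f):
    s=cams.snapshot(n); cv2.imwrite('pics/'+f+'.png',s['pixels'][:,:,::-1]); np.savez('pics/'+f+'.npz',**{k:np.array(v) for k,v in s.items()}); return s
def load(f): return dict(np.load('pics/'+f+'.npz'))
def ray(s,u,v):
    K=s['K'];k1=float(s['k1']); d=np.array([(u-K[0,2])/K[0,0],(v-K[1,2])/K[1,1]])
    p=d.copy()
    for _ in range(30): p=d/(1+k1*(p@p))
    R=s['R']; return -R.T@s['t'], R.T@np.array([p[0],p[1],1.])
def onz(s,u,v,z):
    o,d=ray(s,u,v); return o+d*(z-o[2])/d[2]
def tri(*l):
    A=np.zeros((3,3));b=np.zeros(3);L=[]
    for s,u,v in l:
        o,d=ray(s,u,v); d=d/np.linalg.norm(d); P=np.eye(3)-np.outer(d,d); A+=P;b+=P@o;L.append((P,o))
    x=np.linalg.solve(A,b); return x,[np.linalg.norm(P@(x-o)) for P,o in L]
def proj(s,X):
    c=s['R']@np.array(X)+s['t']; p=c[:2]/c[2]; p=p*(1+float(s['k1'])*(p@p)); K=s['K']; return K[0,0]*p[0]+K[0,2],K[1,1]*p[1]+K[1,2]
E
python3 - <<'E'
from h import *
for n in ['scene','top','wrist']:
    s=snap(n,n+'0'); print(n,-s['R'].T@s['t'],s['R'][2],s['k1'],s['K'][0,0])
print(r.observe(), r.hold_point_z)
E
```

```text
scene [ 1.29630456 -0.26710726  0.77473351] [-0.76089797  0.32038915 -0.56425622] -0.1262610614770819 498.52733843401126
top [0.13996673 0.0919506  1.66668869] [ 2.10893738e-01  8.83472219e-04 -9.77508594e-01] 0.035398844636355384 621.286865392552
wrist [0.15572562 0.6859722  0.38374404] [ 0.24476444 -0.08486869 -0.9658611 ] -0.0779857725260967 403.8094589430055
{'clock': 0.15, 'joint_positions': array([ 1.20867424e+00,  3.79276134e-01,  1.73459001e+00, -1.98728701e-06,
        1.02848330e+00, -3.33227717e-02]), 'qvel': array([ 0.00089218, -0.00197507, -0.00088633,  0.00173486,  0.00018989,
       -0.00037956]), 'joint_torque': array([ 1.10684919e-03, -7.64122367e+01, -4.34656227e+01,  6.51415950e-02,
        4.09821561e-02, -3.32196896e-05]), 'eef_pos': array([0.22596282, 0.6622491 , 0.21347535]), 'tool_rot': array([-3.14083623e+00, -2.35131577e-05,  2.81279435e+00]), 'contact_force': array([-0.15653679,  0.12040219, -0.29695695]), 'torque': array([ 0.01426817, -0.00448026, -0.03927358]), 'width': 0.9991779623660066} 0.0188
```

View pics/scene0.png

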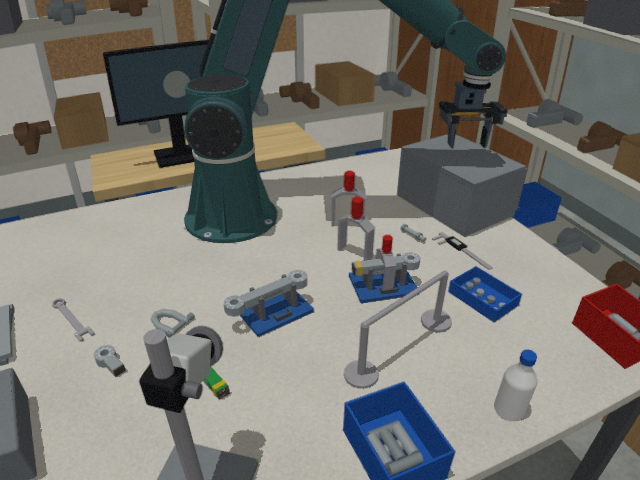

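View pics/top0.png

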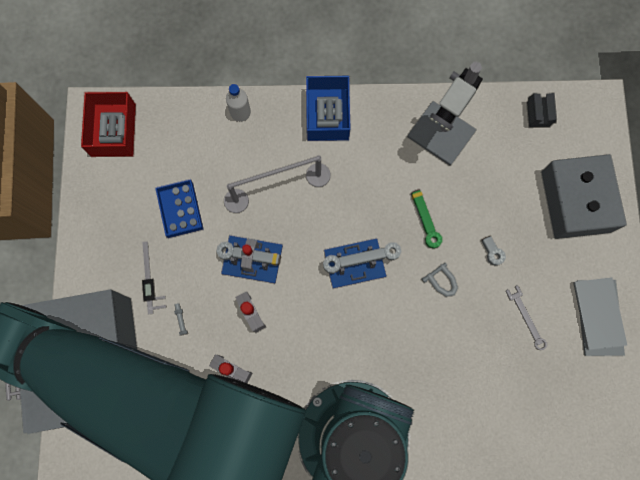

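View pics/wrist0.png

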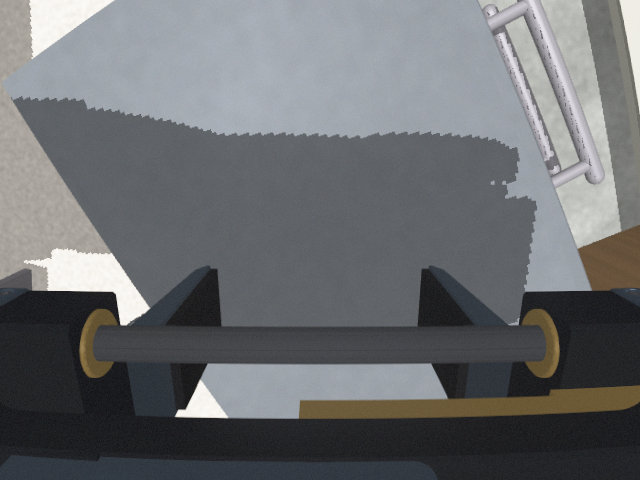

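The keeper in use is astride the yellow-banded fitting: its knob is at (387,243) in scene and (248,250) in top. The bar on its stand runs (364,322)-(445,275) in scene. The camera head is at (190,350) in scene. I'll zoom in on these.

```bash
python3 - <<'E'
from h import *
a=cv2.imread('pics/scene0.png');b=cv2.imread('pics/top0.png')
cv2.imwrite('pics/c1.png',cv2.resize(a[225:395,330:480],(706,800),interpolation=cv2.INTER_CUBIC)[:600])
cv2.imwrite('pics/c1.png',cv2.resize(a[225:325,335:465],(780,600),interpolation=cv2.INTER_CUBIC))
cv2.imwrite('pics/c2.png',cv2.resize(b[145:295,205:405],(800,600),interpolation=cv2.INTER_CUBIC))
cv2.imwrite('pics/c3.png',cv2.resize(a[310:470,130:270],(525,600),interpolation=cv2.INTER_CUBIC))
cv2.imwrite('pics/c4.png',cv2.resize(b[55:175,400:500],(500,600),interpolation=cv2.INTER_CUBIC))
for f in ['scene0','top0']:
    s=load(f); h=cv2.cvtColor(s['pixels'],cv2.COLOR_RGB2HSV)
    for nm,m in [('red',cv2.inRange(h,(0,150,90),(6,255,255))|cv2.inRange(h,(174,150,90),(180,255,255))),('yel',cv2.inRange(h,(20,130,130),(32,255,255)))]:
        n,l,st,c=cv2.connectedComponentsWithStats(m)
        for i in range(1,n):
            if st[i,4]>15: print(f,nm,st[i],c[i])
E
```

```text
scene0 red [344 171  11  20 178] [348.84831461 180.32022472]
scene0 red [351 196  12  23 218] [356.77522936 206.99082569]
scene0 red [382 235  10  18 146] [386.73972603 243.41780822]
scene0 red [ 573  283   67   86 3447] [610.75021758 322.39396577]
scene0 yel [356 261   6   7  27] [358.62962963 264.11111111]
scene0 yel [212 380  14  10  52] [218.32692308 384.26923077]
top0 red [ 81  92  47  55 787] [104.99364676 119.46251588]
top0 red [243 245   9   9  60] [246.51666667 248.81666667]
top0 red [240 302  13  12 114] [246.18421053 307.55263158]
top0 red [219 363  13  12 120] [225.    368.175]
top0 yel [413 192   9   6  33] [416.87878788 194.24242424]
top0 yel [272 254   5  10  30] [274.13333333 258.26666667]
```

View pics/c1.png

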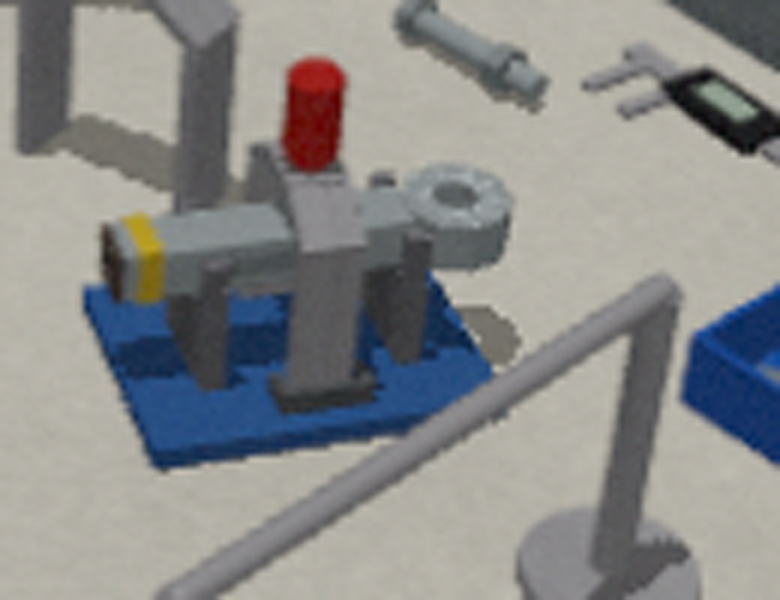

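View pics/c2.png

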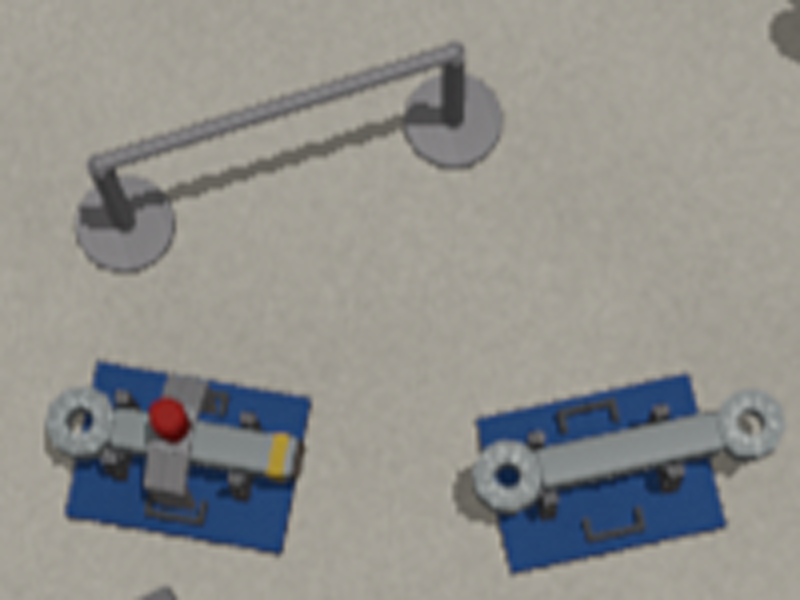

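View pics/c3.png

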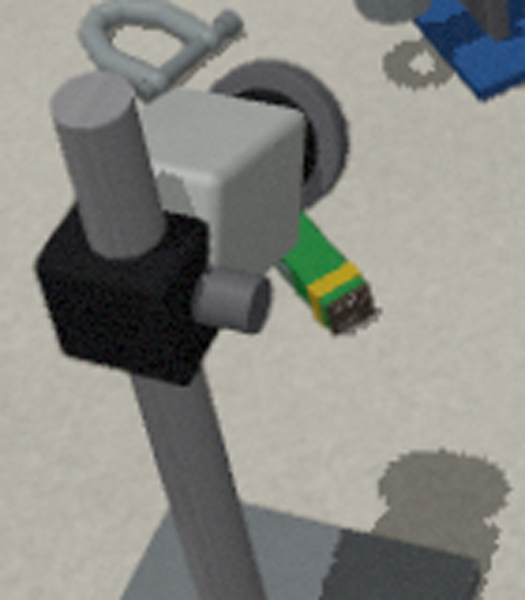

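View pics/c4.png

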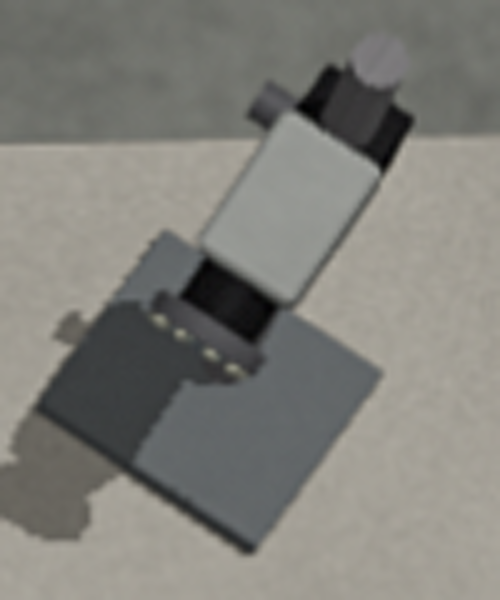

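```bash
python3 - <<'E'
from h import *
S=load('scene0');T=load('top0')
print('knob tri',tri((S,386.74,243.4),(T,246.5,248.8)))
# crop coords -> px
c1=lambda u,v:(335+u/6,225+v/6); c2=lambda u,v:(205+u/4,145+v/4); c3=lambda u,v:(130+u/3.75,310+v/3.75); c4=lambda u,v:(400+u/5,55+v/5)
off=lambda p:(p[0]-.42,p[1]-.42)
print('knobtop tri',tri((S,*off(c1(316,72))),(T,*off(c2(168,417)))))
print('knobtop z', onz(S,*off(c1(316,72)),.145), onz(T,*off(c2(168,417)),.142))
# fitting: eye hole top (z=75), band centre top (76), 
print('eye scene',onz(S,*off(c1(457,195)),.075),'top',onz(T,*off(c2(81,421)),.075))
print('band top',onz(T,*off(c2(279,455)),.076))
print('face scene', onz(S,*off(c1(112,260)),.064))
# plate corners top
P=[onz(T,*off(c2(*p)),.012) for p in [(97,361),(310,398),(281,552),(67,517)]]
for p in P: print(p)
print('plate c',np.mean(P,0),'yaw',np.degrees(np.arctan2(*(P[1]-P[0])[1::-1])),np.degrees(np.arctan2(*(P[2]-P[3])[1::-1])))
# rail ends: axis z .14
print('rail scene')
for p in [(170,592),(664,285)]: print(onz(S,*off(c1(*p)),.14))
for p in [(99,163),(455,50)]: print('T',onz(T,*off(c2(*p)),.14))
for p in [(125,222),(453,120)]: print('base',onz(T,*off(c2(*p)),.006))
E
python3 - <<'E'
import cv2
a=cv2.imread('pics/scene0.png')
cv2.imwrite('pics/c5.png',cv2.resize(a[265:395,340:460],(554,600),interpolation=cv2.INTER_CUBIC))
E
```

```text
knob tri (array([0.47142077, 0.26177013, 0.12695701]), [np.float64(0.0020893313644883868), np.float64(0.0020893313644882857)])
knobtop tri (array([0.46845658, 0.26126097, 0.144052  ]), [np.float64(0.0003320878784309771), np.float64(0.00033208787843078173)])
knobtop z [0.46964387 0.26012001 0.145     ] [0.46905294 0.26179111 0.142     ]
eye scene [0.47997627 0.32625376 0.075     ] top [0.48156655 0.32614561 0.075     ]
band top [0.45700344 0.19646477 0.076     ]
face scene [0.45150007 0.18478757 0.064     ]
[0.53692787 0.32523386 0.012     ]
[0.50912659 0.17957696 0.012     ]
[0.40318668 0.19922813 0.012     ]
[0.42894828 0.34364245 0.012     ]
plate c [0.46954735 0.26192035 0.012     ] yaw -100.80597668369248 -100.1144151567379
rail scene
[0.70293127 0.07668415 0.14      ]
[0.63202589 0.30994607 0.14      ]
T [0.63689073 0.30801394 0.14      ]
T [0.71052979 0.07839939 0.14      ]
base [0.63742057 0.30825051 0.006     ]
base [0.70885865 0.07931553 0.006     ]
```

View pics/c5.png

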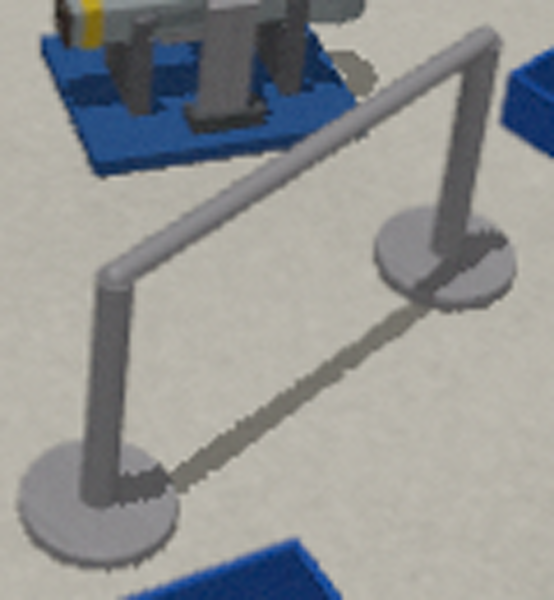

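```bash
cat >> h.py <<'E'
from scipy.spatial.transform import Rotation as Ro
def to(x,y,z,yaw):
    o=r.observe(); p=o['eef_pos']; R=Ro.from_euler('xyz',o['tool_rot'])
    d=R.inv().apply(np.array([x,y,z])-p)/.3
    dy=-(yaw-np.degrees(o['tool_rot'][2])); dy=(dy+180)%360-180
    print('clock',o['clock'],'tcp',p.round(4),'rpy',np.degrees(o['tool_rot']).round(2),'F',o['contact_force'].round(2),'w',round(o['width'],3))
    print('-> d',d.round(4),'spin',round(dy/360,4),'dist mm',np.linalg.norm(d)*300,'deg',dy)
E
python3 - <<'E'
from h import *
S=load('scene0');T=load('top0')
c5=lambda u,v:(340+u/4.615-.42,265+v/4.615-.42);c2=lambda u,v:(205+u/4-.42,145+v/4-.42)
print(tri((S,*c5(118,275)),(T,*c2(99,163)))); print('e')
a=tri((S,*c5(118,278)),(T,*c2(455,50))); b=tri((S,*c5(488,40)),(T,*c2(99,163)));print(a,b)
print('mid',(a[0]+b[0])/2,'len',np.linalg.norm(a[0]-b[0]),'yaw',np.degrees(np.arctan2(*(a[0]-b[0])[1::-1])))
for s,t in [((356.8,197),(246.2,306)),((348.8,172),(225,367))]: print('bigknobs',tri((S,*s),(T,*t)))
to(.469,.2613,.30,161.2)
to(.469,.2613,.110,161.2)
E
```

```text
(array([0.63079378, 0.22926921, 0.04927986]), [np.float64(0.09550493597750277), np.float64(0.09550493597750287)])
e
(array([0.70981375, 0.07808542, 0.14149348]), [np.float64(0.00035951352927786513), np.float64(0.000359513529277974)]) (array([0.63638959, 0.30750749, 0.1407614 ]), [np.float64(0.0004538624781628846), np.float64(0.0004538624781628353)])
mid [0.67310167 0.19279645 0.14112744] len 0.24088613200986006 yaw -72.25326897958021
bigknobs (array([0.32059706, 0.25622072, 0.17530121]), [np.float64(0.0013212496795168584), np.float64(0.001321249679516851)])
bigknobs (array([0.17726155, 0.30450052, 0.17190291]), [np.float64(0.0017253072851637994), np.float64(0.0017253072851635511)])
clock 0.15 tcp [0.226  0.6622 0.2135] rpy [-179.96   -0.    161.16] F [-0.16  0.12 -0.3 ] w 0.999
-> d [-1.1983 -1.0035 -0.2877] spin -0.0001 dist mm 476.7743362311928 deg -0.038755039971619
clock 0.15 tcp [0.226  0.6622 0.2135] rpy [-179.96   -0.    161.16] F [-0.16  0.12 -0.3 ] w 0.999
-> d [-1.1983 -1.003   0.3456] spin -0.0001 dist mm 480.1399804589006 deg -0.038755039971619
```

```bash
python3 -m handwheel '[[1,0,0,-0.2,0],[1,-0.12,-0.1,-0.28,0],[1,-0.25,-0.2,-0.28,0],[1,-0.4,-0.33,-0.28,0],[1,-0.55,-0.46,-0.28,0],[1,-0.7,-0.58,-0.28,0],[1,-0.85,-0.7,-0.28,0],[1,-0.95,-0.8,-0.28,0],[1,-0.99,-0.83,-0.28,0],[1,-0.99,-0.83,-0.28,0]]'; python3 - <<'E'
from h import *
to(.469,.2613,.220,161.2)
to(.469,.2613,.109,161.2)
E
```

```text
clock: 1.4
eef_pos: [0.4269, 0.3305, 0.2976]
tool_rot: [-3.141, -0.0, 2.812]
contact_force: [-0.2, 0.1, 0.6]
width: 1.004
clock 1.4 tcp [0.4269 0.3305 0.2976] rpy [-1.7996e+02 -1.0000e-02  1.6109e+02] F [-0.2   0.14  0.58] w 1.004
-> d [-0.2076 -0.1727  0.2588] spin -0.0003 dist mm 112.20369482569254 deg -0.11191377395226709
clock 1.4 tcp [0.4269 0.3305 0.2976] rpy [-1.7996e+02 -1.0000e-02  1.6109e+02] F [-0.2   0.14  0.58] w 1.004
-> d [-0.2076 -0.1724  0.6288] spin -0.0003 dist mm 205.2834599994404 deg -0.11191377395226709
```

```bash
python3 -m handwheel '[[1,-0.1,-0.085,0.05,0],[1,-0.2,-0.17,0.15,0],[1,-0.208,-0.173,0.25,0],[1,-0.208,-0.173,0.26,0],[1,-0.208,-0.173,0.26,0]]'; python3 - <<'E'
from h import *
s=snap('wrist','w1'); 
h=cv2.cvtColor(s['pixels'],cv2.COLOR_RGB2HSV)
m=cv2.inRange(h,(0,150,70),(6,255,255))|cv2.inRange(h,(174,150,70),(180,255,255))
n,l,st,c=cv2.connectedComponentsWithStats(m)
for i in range(1,n):
    if st[i,4]>50: print(st[i],c[i])
print(proj(s,[.469,.2613,.145]))
to(.469,.2613,.109,161.2)
E
```

```text
clock: 2.02
eef_pos: [0.469, 0.2623, 0.2203]
tool_rot: [-3.141, 0.0, 2.813]
contact_force: [0.1, 0.1, 0.4]
width: 1.001
[ 191    0   58   33 1512] [219.21626984  13.54828042]
[ 303  226   35   44 1027] [320.24342746 249.1781889 ]
(np.float64(318.25657246337744), np.float64(257.0659635401517))
clock 2.075 tcp [0.4693 0.2623 0.2208] rpy [1.7999e+02 4.0000e-02 1.6116e+02] F [-0.88 -0.31  0.44] w 0.998
-> d [-0.     -0.0036  0.3726] spin -0.0001 dist mm 111.78163236315858 deg -0.04482131309268311
```

View pics/w1.png

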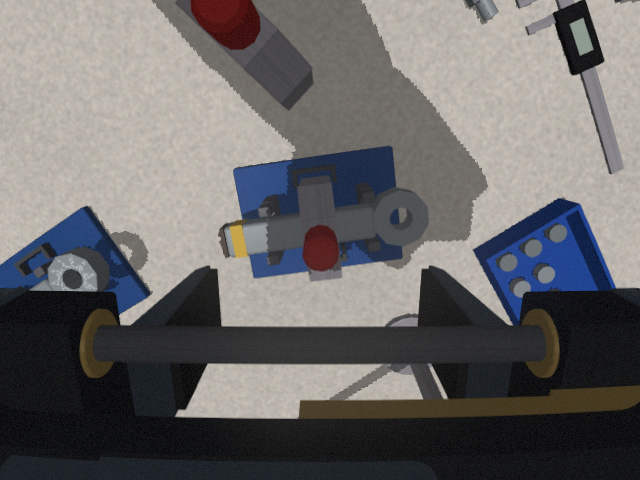

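The knob sits centrally between the fingers at (320,249), within about 1 mm of the prediction. I'll descend and grip.

```bash
python3 -m handwheel '[[1,0,-0.003,0.1,0],[1,0,-0.003,0.2,0],[1,0,-0.003,0.3,0],[1,0,-0.003,0.36,0],[1,0,-0.003,0.37,0],[1,0,-0.003,0.37,0],[0,0,-0.003,0.37,0],[0,0,-0.003,0.37,0],[0,0,-0.003,0.37,0],[0,0,-0.003,0.37,0]]' 25; python3 - <<'E'
from h import *
to(.469,.2613,.28,161.2)
E
```

```text
clock: 3.32
eef_pos: [0.4691, 0.2615, 0.1099]
tool_rot: [3.141, 0.001, 2.813]
contact_force: [1.0, -0.7, -0.5]
width: 0.59
clock 3.325 tcp [0.4691 0.2615 0.1099] rpy [1.7998e+02 4.0000e-02 1.6116e+02] F [ 1.03 -0.73 -0.52] w 0.59
-> d [-4.000e-04 -5.000e-04 -5.671e-01] spin -0.0001 dist mm 170.134046134669 deg -0.04421439925681625
```

```bash
python3 -m handwheel '[[0,0,0,0,0],[0,0,0,0,0],[0,0,0,0,0],[0,0,0,0,0],[0,0,0,0,0],[0,0,0,0,0]]' 30
```

```text
clock: 4.08
eef_pos: [0.4691, 0.2615, 0.1098]
tool_rot: [3.141, 0.001, 2.813]
contact_force: [0.2, 0.7, -0.9]
width: 0.254
```

```bash
python3 -m handwheel '[[0,0,0,-0.05,0],[0,0,0,-0.15,0],[0,0,0,-0.3,0],[0,0,0,-0.45,0],[0,0,0,-0.57,0],[0,0,0,-0.62,0],[0,0,0,-0.62,0]]'; python3 - <<'E'
from h import *
snap('scene','s2')
to(.6655,.2166,.295,189.4)
E
```

```text
clock: 4.95
eef_pos: [0.469, 0.2615, 0.2963]
tool_rot: [3.14, 0.002, 2.813]
contact_force: [-0.2, 0.7, -3.5]
width: 0.257
clock 5.0 tcp [0.4685 0.2613 0.2951] rpy [-1.7999e+02  1.0000e-02  1.6115e+02] F [ 0.58  0.08 -4.39] w 0.255
-> d [-6.695e-01  7.120e-02  4.000e-04] spin -0.0785 dist mm 201.98866844952818 deg -28.24577972881113
```

View pics/s2.png

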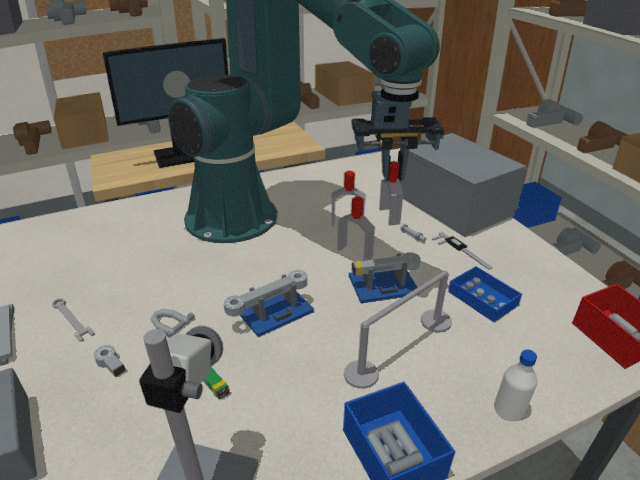

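The keeper is held upright at (393,190) and the fitting was left in its cradle at (387,265). Next I'll carry the keeper over the bar.

```bash
python3 -m handwheel '[[0,-0.1,0.01,0,-0.015],[0,-0.25,0.03,0,-0.035],[0,-0.4,0.045,0,-0.055],[0,-0.52,0.06,0,-0.07],[0,-0.62,0.07,0,-0.0785],[0,-0.66,0.071,0,-0.0785],[0,-0.67,0.071,0,-0.0785],[0,-0.67,0.071,0,-0.0785],[0,-0.67,0.071,0,-0.0785]]'; python3 - <<'E'
from h import *
snap('scene','s3');snap('wrist','w3')
snap('top','t3')
to(.6655,.2166,.161,189.4)
a=cv2.imread('pics/s3.png')
cv2.imwrite('pics/c6.png',cv2.resize(a[170:390,330:480],(409,600),interpolation=cv2.INTER_CUBIC))
E
```

```text
clock: 6.12
eef_pos: [0.6649, 0.2168, 0.2952]
tool_rot: [-3.141, -0.0, -2.977]
contact_force: [-0.2, 0.2, -3.8]
width: 0.256
clock 6.275 tcp [0.6653 0.2167 0.2953] rpy [-1.7998e+02  2.0000e-02 -1.7057e+02] F [-0.31  0.13 -2.37] w 0.254
-> d [-6.000e-04 -4.000e-04  4.478e-01] spin 0.0001 dist mm 134.34533763548094 deg 0.025025464798886787
```

View pics/c6.png

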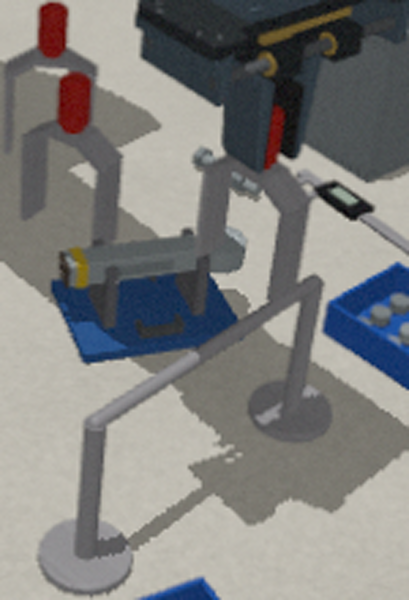

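View pics/w3.png

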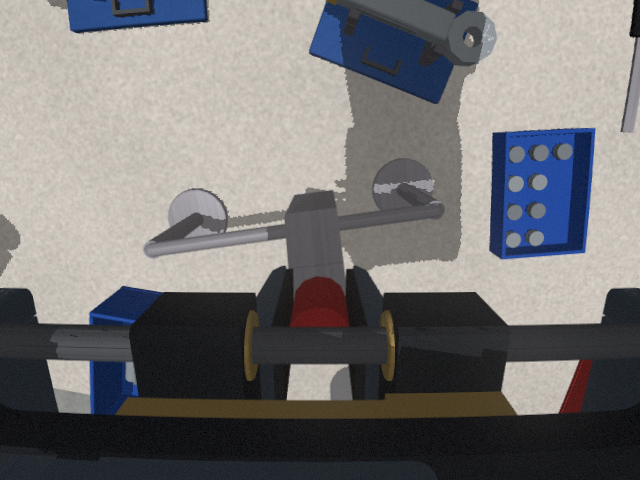

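View pics/t3.png

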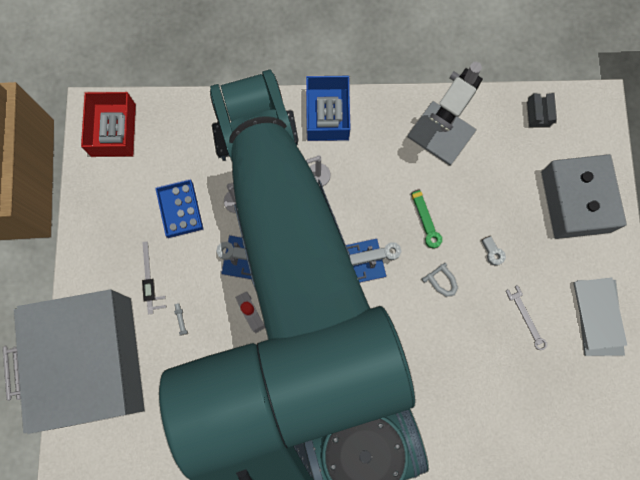

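```bash
python3 -m handwheel '[[0,0,0,0.08,0],[0,0,0,0.16,0],[0,0,0,0.25,0],[0,0,0,0.33,0],[0,0,0,0.38,0],[0,0,0,0.38,0],[0,0,0,0.38,0]]'; python3 - <<'E'
from h import *
snap('scene','s4');snap('wrist','w4')
to(.6655,.2166,.161,189.4)
a=cv2.imread('pics/s4.png')
cv2.imwrite('pics/c7.png',cv2.resize(a[200:390,330:480],(474,600),interpolation=cv2.INTER_CUBIC))
E
```

```text
clock: 7.15
eef_pos: [0.6659, 0.2169, 0.1825]
tool_rot: [-3.141, 0.002, -2.977]
contact_force: [0.1, 0.3, -2.7]
width: 0.257
clock 7.25 tcp [0.6658 0.2169 0.1825] rpy [-1.7999e+02  1.1000e-01 -1.7057e+02] F [ 0.23 -0.09 -2.28] w 0.252
-> d [ 0.0014 -0.0006  0.0717] spin 0.0001 dist mm 21.509286098072785 deg 0.029022738576429674
```

View pics/c7.png

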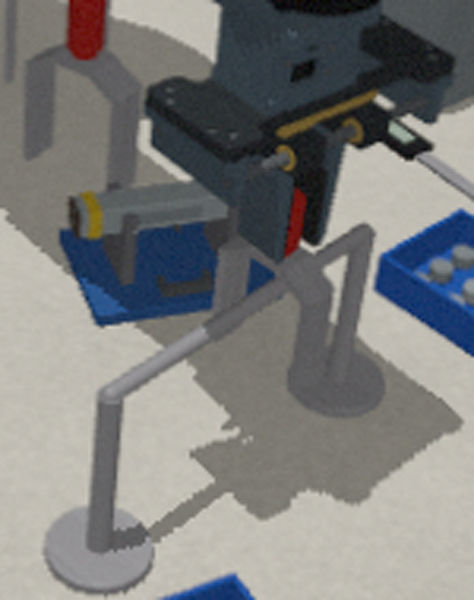

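View pics/w4.png

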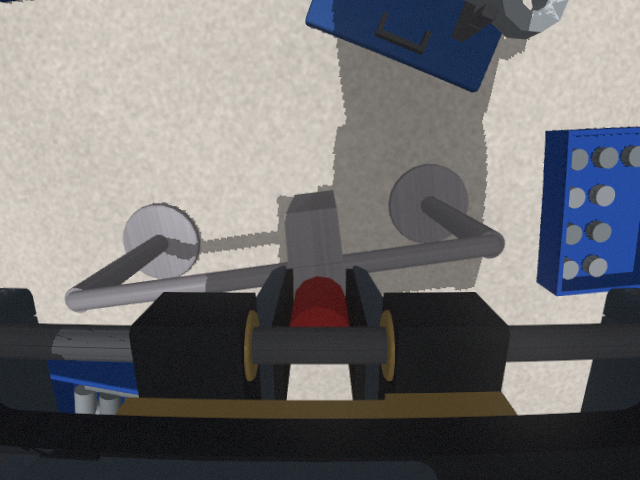

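The hoop straddles the bar with a leg on each side. I'll lower it gently until it rests.

```bash
python3 -m handwheel '[[0,0,0,0.03,0],[0,0,0,0.05,0],[0,0,0,0.062,0],[0,0,0,0.066,0],[0,0,0,0.068,0]]'; python3 -m handwheel '[[0,0,0,0.004,0],[0,0,0,0.006,0]]';python3 -m handwheel '[[0,0,0,0.003,0],[0,0,0,0.003,0]]'
```

```text
clock: 7.88
eef_pos: [0.666, 0.2169, 0.1621]
tool_rot: [-3.141, 0.002, -2.977]
contact_force: [0.1, -1.0, -3.2]
width: 0.252
clock: 8.12
eef_pos: [0.666, 0.2169, 0.1603]
tool_rot: [-3.141, 0.002, -2.977]
contact_force: [-0.0, -0.0, -2.9]
width: 0.258
clock: 8.38
eef_pos: [0.6661, 0.2169, 0.1597]
tool_rot: [-3.142, 0.002, -2.977]
contact_force: [-1.1, -0.2, 1.0]
width: 0.255
```

```bash
python3 -m handwheel '[[0.3,0,0,0,0],[0.4,0,0,0,0],[0.7,0,0,0,0],[0.7,0,0,0,0],[0.7,0,0,0,0],[0.7,0,0,-0.05,0],[0.7,0,0,-0.15,0],[0.8,0,0,-0.3,0],[0.9,0,0,-0.45,0],[1,0,0,-0.5,0]]'; python3 - <<'E'
from h import *
snap('scene','s5');snap('wrist','w5')
a=cv2.imread('pics/s5.png')
cv2.imwrite('pics/c8.png',cv2.resize(a[200:390,330:480],(474,600),interpolation=cv2.INTER_CUBIC))
to(.4685,.2613,.32,79.5)
to(.4685,.2613,.32,259.5)
E
```

```text
clock: 9.62
eef_pos: [0.6668, 0.2172, 0.3142]
tool_rot: [3.141, 0.007, -2.977]
contact_force: [0.2, 0.7, -1.0]
width: 0.974
clock 9.725 tcp [0.6664 0.2171 0.3121] rpy [ 179.98    0.31 -170.57] F [ 0.1  -0.69 -0.2 ] w 0.997
-> d [ 0.6264  0.2535 -0.0297] spin 0.3054 dist mm 202.92295262333903 deg 109.92894534629318
clock 9.725 tcp [0.6664 0.2171 0.3121] rpy [ 179.98    0.31 -170.57] F [ 0.1  -0.69 -0.2 ] w 0.997
-> d [ 0.6264  0.2535 -0.0297] spin -0.1946 dist mm 202.92295262333903 deg -70.07105465370682
```

View pics/c8.png

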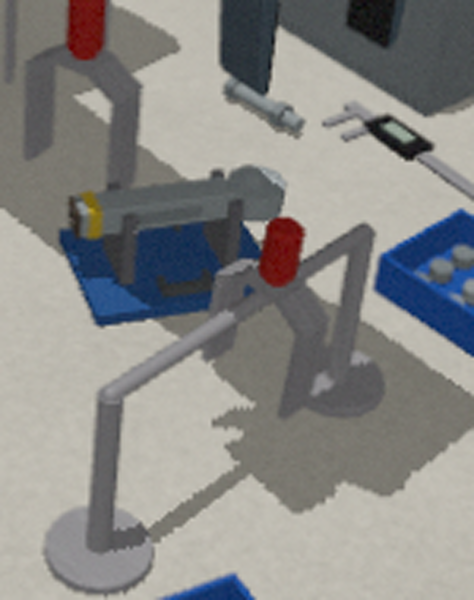

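View pics/w5.png

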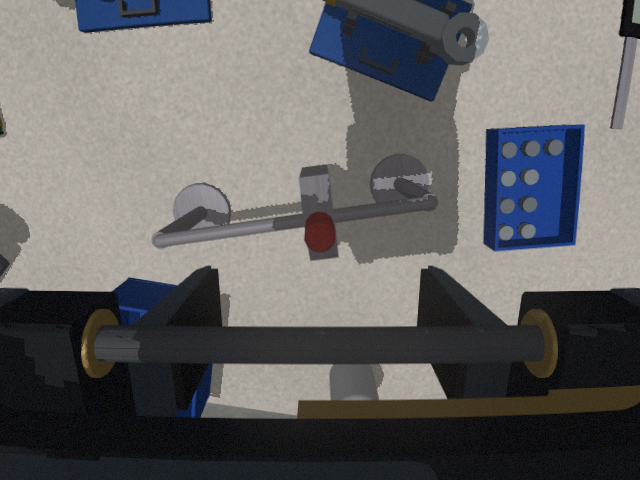

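```bash
python3 - <<'E'
from h import *
a=cv2.imread('pics/s5.png');b=cv2.imread('pics/t3.png')
cv2.imwrite('pics/c9.png',cv2.resize(a[315:375,165:235],(700,600),interpolation=cv2.INTER_CUBIC))
cv2.imwrite('pics/c10.png',cv2.resize(b[90:140,415:475],(720,600),interpolation=cv2.INTER_CUBIC))
E
```

```text
(no output)
```

View pics/c9.png

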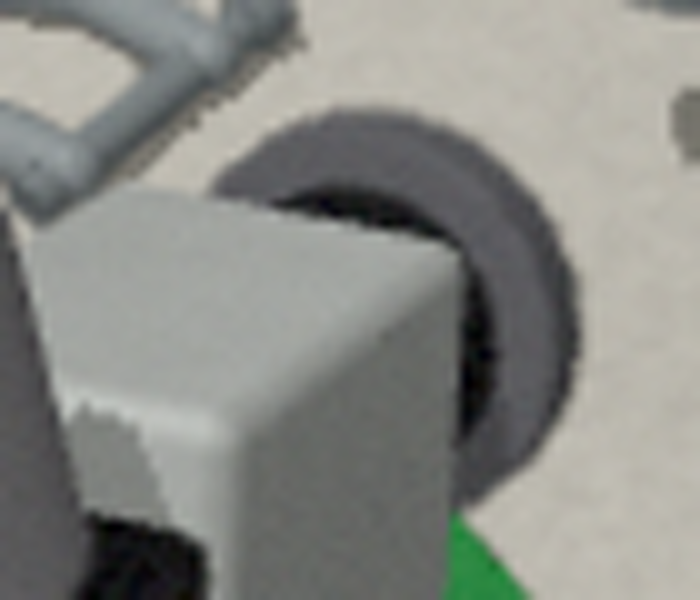

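View pics/c10.png

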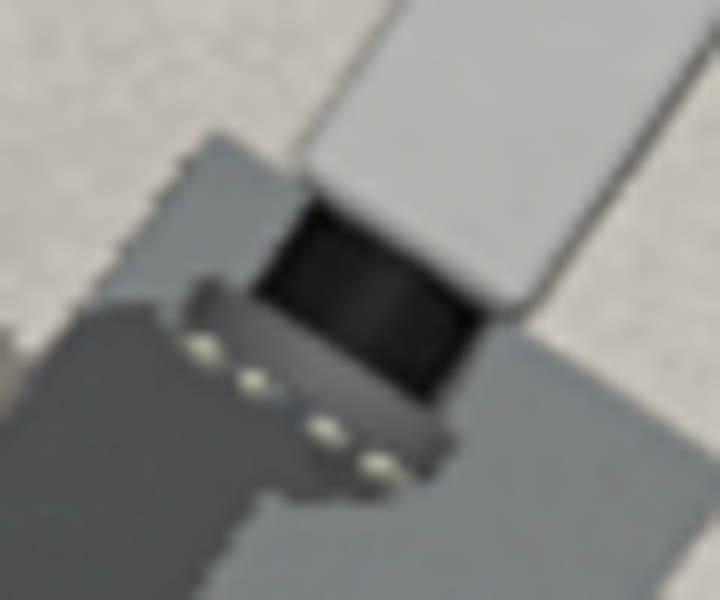

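```bash
python3 - <<'E'
from h import *
S=load('s5');T=load('t3')
c4=lambda u,v:(400+u/5-.4,55+v/5-.4);c9=lambda u,v:(165+u/10-.45,315+v/10-.45);c10=lambda u,v:(415+u/12-.46,90+v/12-.46)
P=[onz(T,*c4(*p),.018) for p in [(165,232),(383,373),(250,550),(38,405)]]
for p in P: print(p.round(4))
print('c',np.mean(P,0), [np.linalg.norm(P[i]-P[(i+1)%4]).round(4) for i in range(4)])
print('yaw', [np.degrees(np.arctan2(*d[1::-1])).round(1) for d in (P[0]-P[3],P[1]-P[2])])
pts=np.array([(215,190),(300,125),(380,107),(460,135),(530,200),(575,290),(578,350),(545,430),(465,505)],np.float32)
e=cv2.fitEllipse(pts); print(e)
c=c9(*e[0]); print('ring',tri((S,*c),(T,*c10(297,408))))
print('coltop',tri((S,*(130+92/3.75-.4,310+98/3.75-.4)),(T,*c4(381,60))))
E
```

```text
[ 0.9198 -0.2505  0.018 ]
[ 0.8324 -0.3686  0.018 ]
[ 0.7287 -0.2881  0.018 ]
[ 0.8164 -0.1739  0.018 ]
c [ 0.82430996 -0.27027615  0.018     ] [np.float64(0.147), np.float64(0.1312), np.float64(0.144), np.float64(0.1287)]
yaw [np.float64(-36.5), np.float64(-37.8)]
((379.5887756347656, 314.271484375), (384.8359069824219, 416.5690612792969), 148.5166015625)
ring (array([ 0.75326934, -0.2186787 ,  0.24419952]), [np.float64(0.0018715216555462732), np.float64(0.001871521655546273)])
coltop (array([ 0.83804913, -0.28066717,  0.36450065]), [np.float64(0.00025303394328967337), np.float64(0.0002530339432897736)])
```

```bash
python3 - <<'E'
from h import *
to(.604,-.107,.354,143)
E
```

```text
clock 9.725 tcp [0.6664 0.2171 0.3121] rpy [ 179.98    0.31 -170.57] F [ 0.1  -0.69 -0.2 ] w 0.997
-> d [ 0.3814 -1.0315 -0.1421] spin 0.129 dist mm 332.6776355093482 deg 46.428945346293176
```

```bash
python3 -m handwheel '[[1,0.04,-0.08,-0.14,0.02],[1,0.1,-0.25,-0.14,0.045],[1,0.17,-0.43,-0.14,0.07],[1,0.24,-0.6,-0.14,0.095],[1,0.3,-0.77,-0.14,0.12],[1,0.35,-0.92,-0.14,0.129],[1,0.38,-1,-0.14,0.129],[1,0.38,-1,-0.14,0.129],[1,0.38,-1,-0.14,0.129],[1,0.38,-1,-0.14,0.129]]'; python3 - <<'E'
from h import *
s=snap('wrist','w6')
print(r.observe()['eef_pos'],proj(s,[.7533,-.2187,.244]))
E
```

```text
clock: 10.98
eef_pos: [0.6029, -0.0967, 0.3529]
tool_rot: [3.138, 0.003, 2.497]
contact_force: [-0.6, 0.1, 0.2]
width: 0.996
[ 0.6029457  -0.09671051  0.35307074] (np.float64(311.2597853096467), np.float64(459.61163741641406))
```

View pics/w6.png

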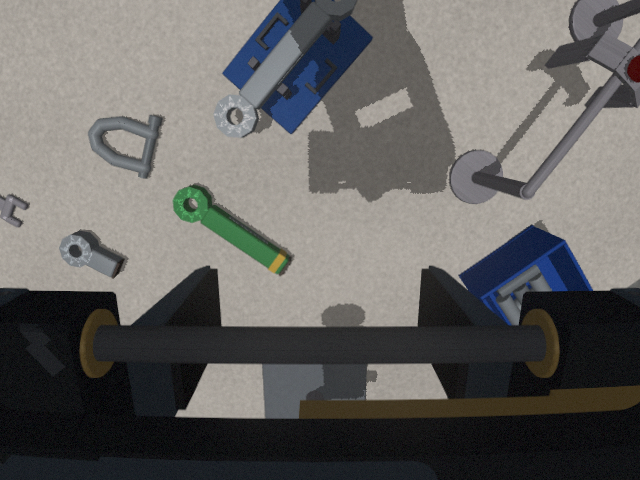

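```bash
python3 - <<'E'
from h import *
S=load('s5');T=load('t3')
c9=lambda u,v:(165+u/10-.45,315+v/10-.45);c10=lambda u,v:(415+u/12-.46,90+v/12-.46)
C=np.array([.838,-.2807,0])
for psi in (-36,-37,-38):
    a=np.radians(psi); n=np.array([-np.sin(a),np.cos(a),0]); f=np.array([np.cos(a),np.sin(a),0])
    for nm,s,p in (('S',S,c9(379.6,314.3)),('T',T,c10(297,408)),('Tmid',T,c10(312,385))):
        o,d=ray(s,*p); X=o+d*(n@(C-o))/(n@d); print(psi,nm,X.round(4), 'back of col',(f@(X-C)).round(4))
# top-view ring extents front edge at approx z .244
for p in ((185,335),(412,480),(205,285),(450,440)): print(onz(T,*c10(*p),.24))
for X in ([.7533,-.2187,.244],): print(proj(S,X),proj(T,X))
E
```

```text
-36 S [ 0.7554 -0.2207  0.2469] back of col -0.1021
-36 T [ 0.7422 -0.2111  0.2705] back of col -0.1184
-36 Tmid [ 0.7458 -0.2137  0.2734] back of col -0.114
-37 S [ 0.7588 -0.221   0.2502] back of col -0.0992
-37 T [ 0.7525 -0.2163  0.2465] back of col -0.107
-37 Tmid [ 0.7558 -0.2187  0.2504] back of col -0.1029
-38 S [ 0.7619 -0.2213  0.2533] back of col -0.0965
-38 T [ 0.7611 -0.2206  0.2268] back of col -0.0976
-38 Tmid [ 0.764  -0.2229  0.2315] back of col -0.0939
[ 0.77162941 -0.19574818  0.24      ]
[ 0.73936957 -0.24020637  0.24      ]
[ 0.78248195 -0.20035939  0.24      ]
[ 0.74789992 -0.24838522  0.24      ]
(np.float64(203.79926657364888), np.float64(346.04080143813826)) (np.float64(440.05622306798415), np.float64(123.65765580631654))
```

```bash
python3 - <<'E'
from h import *
to(.4685,.2613,.20,79.5)
E
```

```text
clock 11.025 tcp [ 0.6029 -0.0967  0.3531] rpy [179.77   0.18 143.05] F [ 0.6   0.17 -0.02] w 1.001
-> d [1.077  0.6823 0.5096] spin 0.1765 dist mm 411.9196766498008 deg 63.55187691829292
```

```bash
python3 -m handwheel '[[1,0.1,0.07,0,0.02],[1,0.25,0.16,0,0.04],[1,0.4,0.25,0,0.065],[1,0.55,0.35,0,0.09],[1,0.7,0.45,0,0.115],[1,0.85,0.54,0,0.14],[1,0.95,0.61,0,0.165],[1,1,0.67,0.05,0.1765],[1,1,0.68,0.15,0.1765],[1,1,0.68,0.2,0.1765]]'; python3 - <<'E'
from h import *
to(.4685,.2613,.20,79.5)
E
```

```text
clock: 12.28
eef_pos: [0.4853, 0.2472, 0.2915]
tool_rot: [3.138, -0.001, 1.389]
contact_force: [0.2, 0.5, 0.4]
width: 1.002
clock 12.275 tcp [0.4853 0.2472 0.2915] rpy [ 1.7981e+02 -7.0000e-02  7.9600e+01] F [0.18 0.52 0.4 ] w 1.002
-> d [ 0.0357 -0.0647  0.3049] spin 0.0003 dist mm 94.10513775759813 deg 0.09761359346788367
```

```bash
python3 -m handwheel '[[1,0.02,-0.03,0.1,0],[1,0.036,-0.065,0.2,0],[1,0.036,-0.065,0.3,0],[1,0.036,-0.065,0.3,0],[1,0.036,-0.065,0.3,0]]'; python3 - <<'E'
from h import *
s=snap('wrist','w7')
to(.4685,.2613,.045,79.5)
a=np.radians(-100.5);f=np.array([np.cos(a),np.sin(a)])
for d in (-.066,0,.08): print(d,proj(s,[*(np.array([.4685,.2613])+d*f),.076]))
E
```

```text
clock: 12.9
eef_pos: [0.4691, 0.2616, 0.2027]
tool_rot: [3.137, -0.002, 1.389]
contact_force: [0.1, -0.1, -0.3]
width: 1.002
clock 12.95 tcp [0.4692 0.2617 0.203 ] rpy [ 1.7973e+02 -1.4000e-01  7.9590e+01] F [0.42 0.28 0.26] w 0.997
-> d [-0.003  -0.0046  0.5265] spin 0.0002 dist mm 157.96689586483538 deg 0.08574737783695241
-0.066 (np.float64(319.48055305654134), np.float64(146.94938272002696))
0 (np.float64(319.35295752575354), np.float64(236.0625474864051))
0.08 (np.float64(319.2138360856476), np.float64(331.7579710501242))
```

View pics/w7.png

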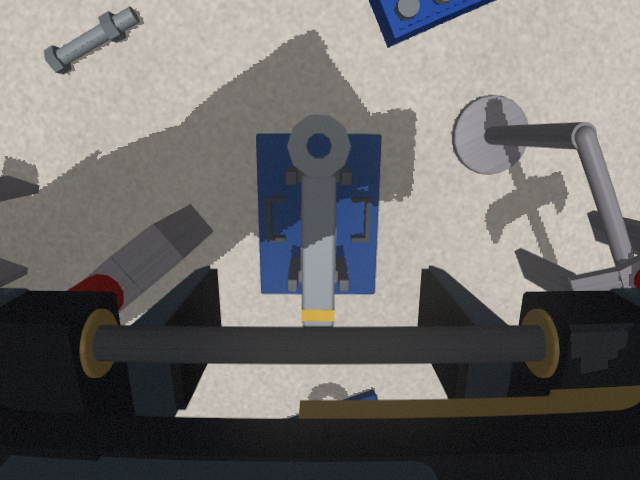

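The view is lined up: eye at (319,146), predicted (319,147), and the bar runs vertically at column 319. I'll descend and grasp.

```bash
python3 -m handwheel '[[1,-0.003,-0.004,0.1,0],[1,-0.003,-0.004,0.22,0],[1,-0.003,-0.004,0.34,0],[1,-0.003,-0.004,0.44,0],[1,-0.003,-0.004,0.51,0],[1,-0.003,-0.004,0.525,0],[0,-0.003,-0.004,0.525,0],[0,-0.003,-0.004,0.525,0],[0,-0.003,-0.004,0.525,0],[0,-0.003,-0.004,0.525,0]]' 30;python3 -m handwheel '[[0,0,0,0,0],[0,0,0,0,0],[0,0,0,0,0],[0,0,0,0,0],[0,0,0,0,0],[0,0,0,0,0]]' 30
```

```text
clock: 14.2
eef_pos: [0.4689, 0.2614, 0.0459]
tool_rot: [3.136, -0.003, 1.389]
contact_force: [-0.6, 1.1, -0.3]
width: 0.593
clock: 14.95
eef_pos: [0.4689, 0.2614, 0.0459]
tool_rot: [3.136, -0.003, 1.389]
contact_force: [-1.4, -0.8, 0.8]
width: 0.284
```

```bash
python3 -m handwheel '[[0,0,0,-0.05,0],[0,0,0,-0.15,0],[0,0,0,-0.3,0],[0,0,0,-0.45,0],[0,0,0,-0.6,0],[0,0,0,-0.72,0],[0,0,0,-0.75,0],[0,0,0,-0.75,0]]' 30; python3 - <<'E'
from h import *
to(.6326,.1062,.27,197.7)
snap('scene','s8')
E
```

```text
clock: 15.95
eef_pos: [0.4672, 0.2608, 0.2704]
tool_rot: [3.137, -0.003, 1.389]
contact_force: [0.4, 0.2, -6.7]
width: 0.286
clock 15.95 tcp [0.4672 0.2608 0.2704] rpy [ 1.7971e+02 -1.5000e-01  7.9580e+01] F [ 0.43  0.16 -6.72] w 0.286
-> d [-0.407   0.6353  0.0035] spin -0.3281 dist mm 226.35962427010853 deg -118.11580491827763
```

View pics/s8.png

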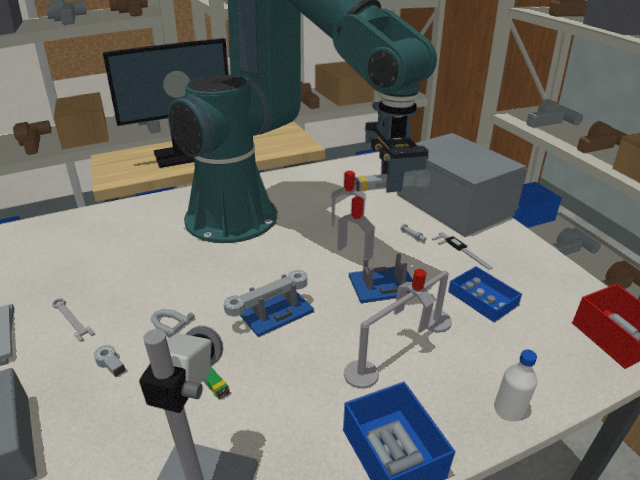

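The fitting is held level at (380,183), the cradle is empty, and the keeper hangs on the bar at (420,290). The tool can't tilt but the camera looks 25° down, so I'll set the fitting's 25° pitch by resting its nose on the bar and pivoting it in the jaws.

```bash
python3 -m handwheel '[[0,-0.02,0.03,0,-0.015],[0,-0.06,0.1,0,-0.04],[0,-0.11,0.17,0,-0.065],[0,-0.16,0.25,0,-0.09],[0,-0.2,0.32,0,-0.115],[0,-0.25,0.39,0,-0.14],[0,-0.3,0.46,0,-0.165],[0,-0.34,0.53,0,-0.19],[0,-0.38,0.59,0,-0.215],[0,-0.407,0.635,0,-0.24]]';python3 - <<'E'
from h import *
to(.6326,.1062,.27,197.7)
E
```

```text
clock: 17.25
eef_pos: [0.6319, 0.1052, 0.2675]
tool_rot: [3.141, 0.001, 2.902]
contact_force: [-0.5, 0.6, -6.2]
width: 0.281
clock 17.25 tcp [0.6319 0.1052 0.2675] rpy [1.7996e+02 4.0000e-02 1.6626e+02] F [-0.51  0.55 -6.19] w 0.281
-> d [-0.0016  0.0037 -0.0084] spin -0.0873 dist mm 2.7951632846786407 deg -31.443179947211206
```

```bash
python3 -m handwheel '[[0,-0.002,0.003,0,-0.025],[0,-0.002,0.003,0,-0.05],[0,-0.002,0.003,0,-0.075],[0,-0.002,0.003,0.1,-0.087],[0,-0.002,0.003,0.2,-0.087],[0,-0.002,0.003,0.3,-0.087],[0,-0.002,0.003,0.35,-0.087],[0,-0.002,0.003,0.35,-0.087]]';python3 - <<'E'
from h import *
to(.6326,.1062,.143,197.7)
snap('scene','s9')
a=cv2.imread('pics/s9.png')
cv2.imwrite('pics/c11.png',cv2.resize(a[200:390,320:470],(474,600),interpolation=cv2.INTER_CUBIC))
E
```

```text
clock: 18.25
eef_pos: [0.6318, 0.1059, 0.1607]
tool_rot: [3.141, -0.002, -2.835]
contact_force: [-0.3, 0.1, -5.5]
width: 0.284
clock 18.25 tcp [0.6318 0.1059 0.1607] rpy [ 1.7996e+02 -1.3000e-01 -1.6242e+02] F [-0.28  0.09 -5.45] w 0.284
-> d [-0.003   0.0001  0.0592] spin -0.0003 dist mm 17.76893999098879 deg -0.12292114862771086
```

View pics/c11.png

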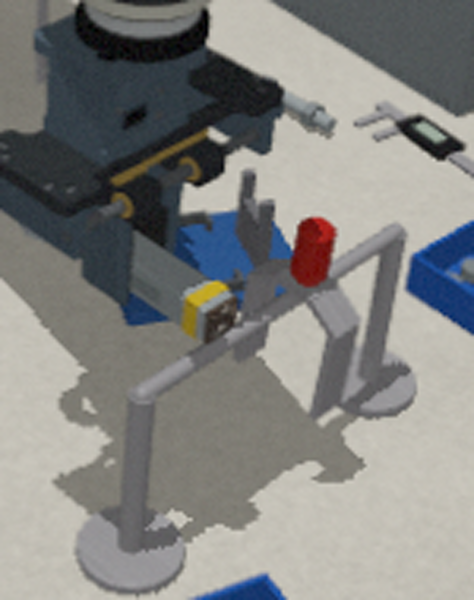

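```bash
python3 - <<'E'
from h import *
s=load('s9')
for X in ([.7081,.1303,.1797],[.6945,.126,.141],[.6655,.2166,.196]): 
    p=proj(s,X); print(X,p,((p[0]-320)*3.16,(p[1]-200)*3.16))
E
```

```text
[0.7081, 0.1303, 0.1797] (np.float64(391.3653745030415), np.float64(301.14633846985475)) (np.float64(225.51458342961112), np.float64(319.622429564741))
[0.6945, 0.126, 0.141] (np.float64(384.0351518164198), np.float64(313.0022779326524)) (np.float64(202.35107973988653), np.float64(357.08719826718163))
[0.6655, 0.2166, 0.196] (np.float64(419.7227585245554), np.float64(270.10282367436713)) (np.float64(315.123916937595), np.float64(221.52492281100015))
```

```bash
python3 -m handwheel '[[0,-0.003,0,0.03,0],[0,-0.003,0,0.05,0],[0,-0.003,0,0.065,0],[0,-0.003,0,0.08,0],[0,-0.003,0,0.09,0],[0,-0.003,0,0.1,0],[0,-0.003,0,0.1,0]]' 20;python3 - <<'E'
from h import *
to(.6326,.1062,.1116,197.7)
snap('scene','s10')
a=cv2.imread('pics/s10.png')
cv2.imwrite('pics/c12.png',cv2.resize(a[200:390,320:470],(474,600),interpolation=cv2.INTER_CUBIC))
E
```

```text
clock: 19.18
eef_pos: [0.6335, 0.1063, 0.132]
tool_rot: [3.141, -0.0, -2.835]
contact_force: [-0.2, 0.2, -6.6]
width: 0.287
clock 19.175 tcp [0.6335 0.1063 0.132 ] rpy [ 179.97   -0.   -162.42] F [-0.15  0.18 -6.59] w 0.287
-> d [0.0029 0.0006 0.0679] spin -0.0003 dist mm 20.390162828386377 deg -0.12365143842146153
```

View pics/c12.png

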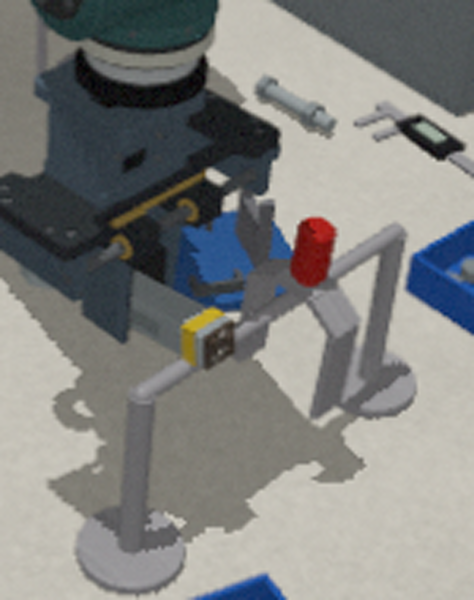

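```bash
python3 - <<'E'
from h import *
s=load('s10'); G=np.array([.6335,.1063,.151]); f=np.array([np.cos(np.radians(17.6)),np.sin(np.radians(17.6)),0])
for t in (-5,0,5,8,12):
    c,q=np.cos(np.radians(t)),np.sin(np.radians(t)); X=G+.08*(f*c+np.array([0,0,q])); p=proj(s,X); print(t,((p[0]-320)*3.16,(p[1]-200)*3.16))
a=cv2.imread('pics/s10.png')
cv2.imwrite('pics/c13.png',cv2.resize(a[285:330,355:415],(800,600),interpolation=cv2.INTER_CUBIC))
E
```

```text
-5 (np.float64(221.53556286220322), np.float64(366.8039903961438))
0 (np.float64(222.9362190632366), np.float64(358.27504852554273))
5 (np.float64(223.58465984419416), np.float64(349.1449772907693))
8 (np.float64(223.60583318285413), np.float64(343.408552798205))
12 (np.float64(223.2003577786592), np.float64(335.49382420126284))
```

View pics/c13.png

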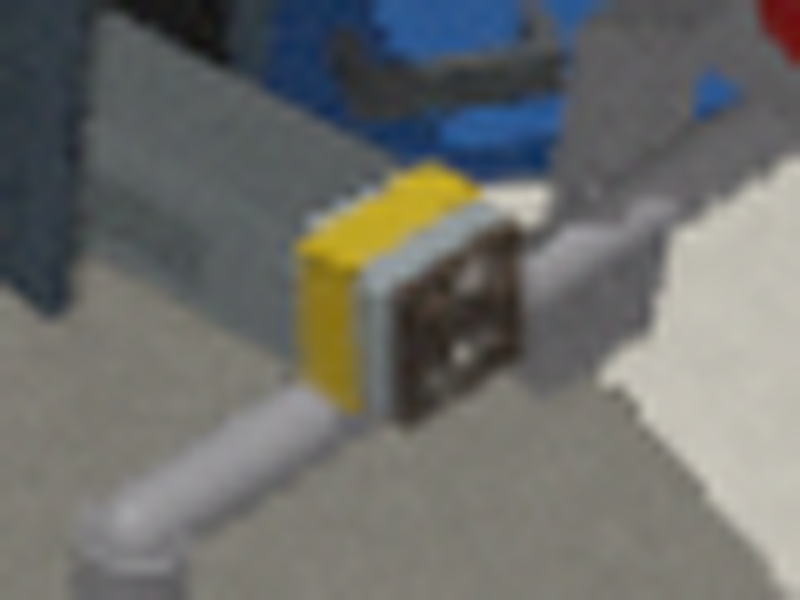

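Tilt is now about 7°, as the geometry predicts: the fitting pivots on the bar with little force. I'll continue to 25°.

```bash
python3 -m handwheel '[[0,0.003,0,0.02,0],[0,0.003,0,0.035,0],[0,0.003,0,0.05,0],[0,0.003,0,0.062,0],[0,0.003,0,0.068,0],[0,0.003,0,0.068,0]]' 20;python3 -m handwheel '[[0,0,0,0,0],[0,0,0,0,0],[0,0,0,0,0]]' 60;python3 - <<'E'
from h import *
to(.6326,.1062,.1116,197.7)
s=snap('scene','s11')
a=cv2.imread('pics/s11.png')
cv2.imwrite('pics/c14.png',cv2.resize(a[265:330,345:425],(738,600),interpolation=cv2.INTER_CUBIC))
f=np.array([np.cos(np.radians(17.6)),np.sin(np.radians(17.6)),0]);G=r.observe()['eef_pos']+[0,0,.019]
for t in (20,23,25,27):
    c,q=np.cos(np.radians(t)),np.sin(np.radians(t)); X=G+.08*(f*c+np.array([0,0,q])); p=proj(s,X); print(t,((p[0]-345)*9.23,(p[1]-265)*9.23))
E
```

```text
clock: 19.98
eef_pos: [0.6323, 0.106, 0.1113]
tool_rot: [3.141, -0.001, -2.835]
contact_force: [-0.0, -1.2, -5.0]
width: 0.285
clock: 20.35
eef_pos: [0.6321, 0.1059, 0.1112]
tool_rot: [3.141, -0.001, -2.835]
contact_force: [-0.8, 0.2, -4.7]
width: 0.278
clock 20.35 tcp [0.6321 0.1059 0.1112] rpy [ 1.7996e+02 -7.0000e-02 -1.6242e+02] F [-0.77  0.25 -4.7 ] w 0.278
-> d [-0.0019  0.0003 -0.0014] spin -0.0003 dist mm 0.7261044850271826 deg -0.123715905633901
20 (np.float64(400.6681752320876), np.float64(406.45179279914805))
23 (np.float64(396.70700273250867), np.float64(388.1006134409362))
25 (np.float64(393.629705161834), np.float64(375.7338628327139))
27 (np.float64(390.2072356070418), np.float64(363.28181560796094))
```

View pics/c14.png

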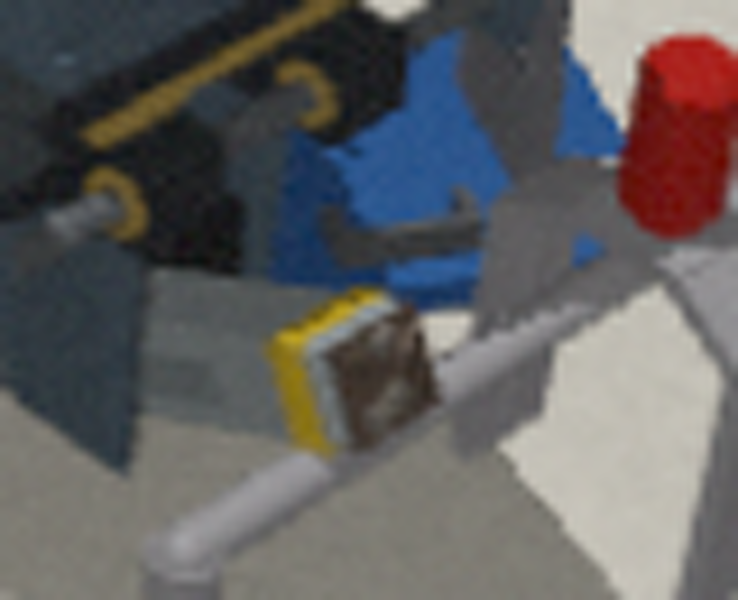

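Tilt is about 25.5° and the grip is now at 60 N. I'll lift clear of the bar and go to a standoff in front of the camera.

```bash
python3 -m handwheel '[[0,0,0,-0.05,0],[0,0,0,-0.15,0],[0,0,0,-0.28,0],[0,0,0,-0.35,0],[0,0,0,-0.35,0]]' 60;python3 - <<'E'
from h import *
to(.574,-.0824,.2162,143.1)
E
```

```text
clock: 21.02
eef_pos: [0.633, 0.106, 0.2178]
tool_rot: [3.141, 0.001, -2.835]
contact_force: [-0.0, -0.1, -6.9]
width: 0.279
clock 21.025 tcp [0.633  0.106  0.2178] rpy [ 1.7999e+02  8.0000e-02 -1.6242e+02] F [-0.02 -0.07 -6.85] w 0.279
-> d [ 0.3771 -0.5394  0.0046] spin 0.1513 dist mm 197.45814794443703 deg 54.477814346232094
```

```bash
python3 -m handwheel '[[0,0.04,-0.05,0,0.015],[0,0.1,-0.14,0,0.035],[0,0.16,-0.23,0,0.06],[0,0.22,-0.32,0,0.085],[0,0.28,-0.4,0,0.11],[0,0.33,-0.48,0,0.13],[0,0.37,-0.53,0,0.145],[0,0.377,-0.539,0,0.151],[0,0.377,-0.539,0,0.151],[0,0.377,-0.539,0,0.151]]' 60;python3 - <<'E'
from h import *
to(.622,-.1184,.152,143.1)
s=snap('scene','s12');snap('top','t12')
E
```

```text
clock: 22.28
eef_pos: [0.5741, -0.0817, 0.2172]
tool_rot: [3.14, 0.0, 2.501]
contact_force: [0.6, -0.5, -5.9]
width: 0.282
clock 22.275 tcp [ 0.5741 -0.0817  0.2172] rpy [1.7993e+02 2.0000e-02 1.4332e+02] F [ 0.59 -0.53 -5.88] w 0.282
-> d [-0.2012 -0.003   0.2175] spin 0.0006 dist mm 88.90608319873621 deg 0.2199327174067207
```

View pics/s12.png

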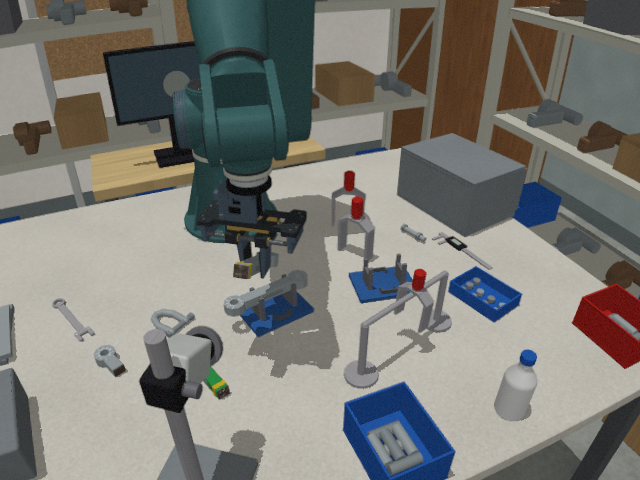

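```bash
python3 -m handwheel '[[0,0,0,0.06,0],[0,0,0,0.13,0],[0,-0.03,-0.002,0.19,0],[0,-0.08,-0.003,0.217,0],[0,-0.13,-0.003,0.217,0],[0,-0.17,-0.003,0.217,0],[0,-0.195,-0.003,0.217,0],[0,-0.201,-0.003,0.217,0],[0,-0.201,-0.003,0.217,0]]' 60;python3 - <<'E'
from h import *
to(.622,-.1184,.152,143.1)
s=snap('scene','s13');t=snap('top','t13')
a=cv2.imread('pics/s13.png');b=cv2.imread('pics/t13.png')
cv2.imwrite('pics/c15.png',cv2.resize(a[250:400,130:330],(800,600),interpolation=cv2.INTER_CUBIC))
cv2.imwrite('pics/c16.png',cv2.resize(b[60:200,340:500],(686,600),interpolation=cv2.INTER_CUBIC))
F=np.array([.680,-.1619,.2047]);p=proj(s,F);q=proj(t,F)
print(((p[0]-130)*4,(p[1]-250)*4),((q[0]-340)*4.2875,(q[1]-60)*4.2857))
E
```

```text
clock: 23.5
eef_pos: [0.6219, -0.1184, 0.1525]
tool_rot: [3.14, 0.001, 2.501]
contact_force: [-0.1, 0.5, -5.6]
width: 0.279
clock 23.5 tcp [ 0.6219 -0.1184  0.1525] rpy [1.7993e+02 3.0000e-02 1.4330e+02] F [-0.14  0.47 -5.56] w 0.279
-> d [-0.0004  0.0002  0.0016] spin 0.0006 dist mm 0.4942365119409153 deg 0.20291777251412668
(np.float64(403.0201430760055), np.float64(296.36102030213397)) (np.float64(323.8242701007062), np.float64(420.8060567292143))
```

View pics/c15.png

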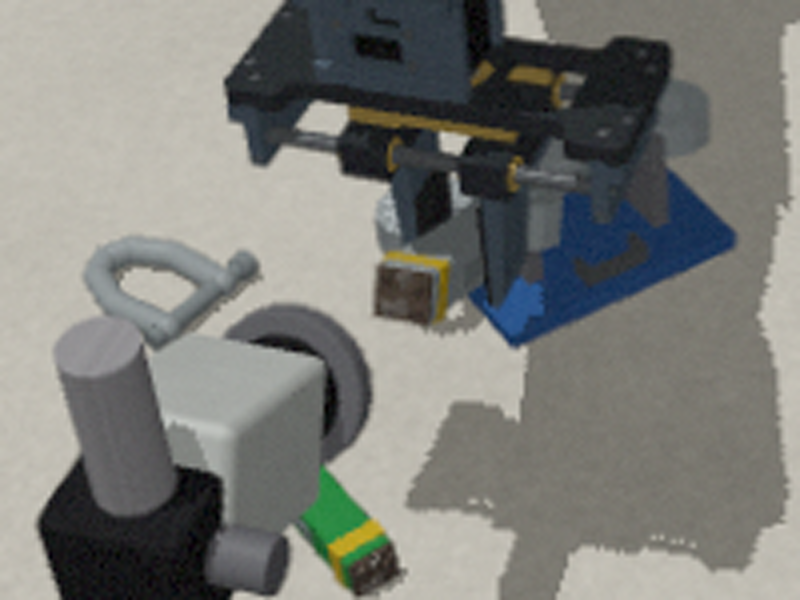

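View pics/c16.png

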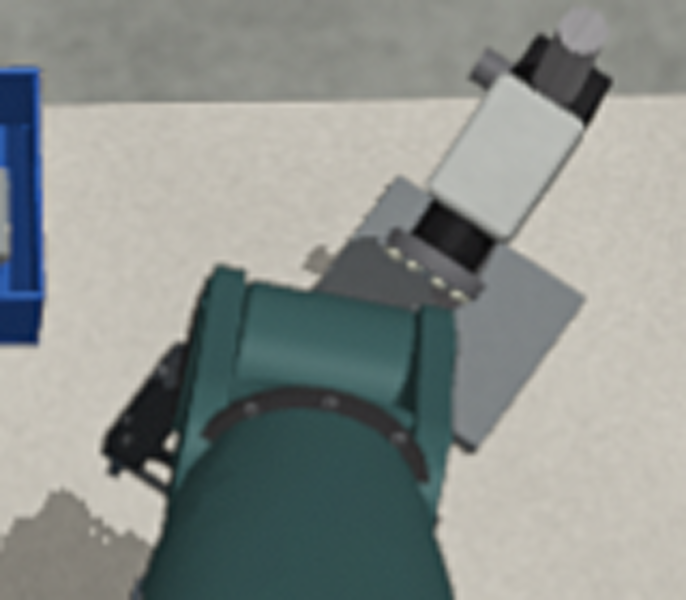

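The face centre in scene is within about 2 mm of the computed focus. I'll trim 1 mm down, hold, then check for drift and check the keeper.

```bash
python3 -m handwheel '[[0,0,0,0.004,0],[0,0,0,0.004,0],[0,0,0,0.004,0],[0,0,0,0.004,0],[0,0,0,0.004,0],[0,0,0,0.004,0],[0,0,0,0.004,0],[0,0,0,0.004,0]]' 60;python3 - <<'E'
from h import *
to(.622,-.1184,.152,143.1)
s=snap('scene','s14')
a=cv2.imread('pics/s14.png')
cv2.imwrite('pics/c17.png',np.hstack([cv2.resize(a[280:350,195:265],(400,400),interpolation=cv2.INTER_CUBIC),cv2.resize(a[250:390,340:480],(400,400),interpolation=cv2.INTER_CUBIC)]))
F=np.array([.680,-.1619,.2047]);p=proj(s,F);print(((p[0]-195)*5.714,(p[1]-280)*5.714))
print(np.abs(r.observe()['qvel']).max())
E
```

```text
clock: 24.6
eef_pos: [0.6217, -0.1182, 0.1512]
tool_rot: [3.14, 0.0, 2.501]
contact_force: [-0.1, 1.4, -6.3]
width: 0.285
clock 24.6 tcp [ 0.6217 -0.1182  0.1512] rpy [1.7993e+02 3.0000e-02 1.4331e+02] F [-0.07  1.38 -6.28] w 0.285
-> d [-0.001   0.0001 -0.0026] spin 0.0006 dist mm 0.8279236779290003 deg 0.20664527350467665
(np.float64(204.30427438407392), np.float64(251.9317175015984))
0.0012365520268337409
```

View pics/c17.png

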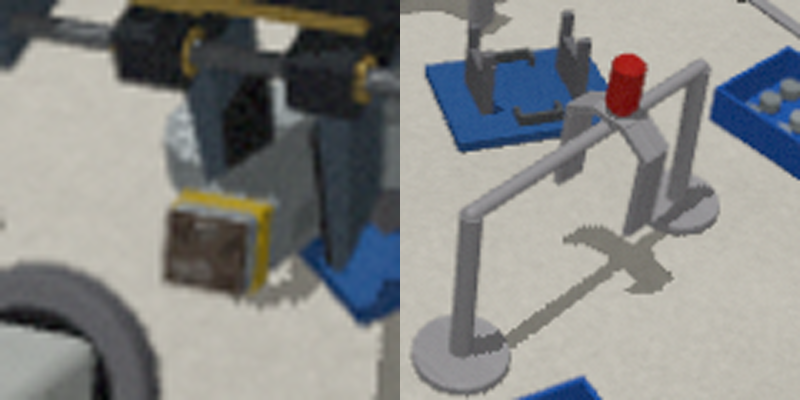

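```bash
python3 -c "
from rig import r
print(r.hand_in())"
```

```text
the job is handed in; nothing more can be done
None
```

I hung the keeper astride the bar and released it. I then lifted the broken fitting from its cradle, same side up, and was holding it still in front of the lens when I handed the job in at about 24.6 s.

- **Keeper:** the last scene picture shows it resting on the bar with a leg on each side, about 25 mm from the bar's middle. It leans slightly in the pictures.
- **Tilt:** the tool can only point straight down, but the camera looks 25° down. I pitched the fitting nose-up by lowering its nose onto the bar so it turned in the jaws, then gripped at 60 N. The tilt measured about 25.5° on the bar. At the camera it may have been nearer 26.5°, which I did not measure again.
- **Broken face:** in the last scene picture its centre is within 1 pixel (about 1–2 mm) of the computed focus point, and I saw no drift over the last second. Joint speeds were near zero.
- **Not confirmed:** the arm hid the fitting from the top camera, and the wrist camera could not see the lens. So the 10 cm distance and the squareness rest on my measurement of the lens position from the camera's ring light, good to a few millimetres.
- **Forces:** readings stayed at about the fitting's own weight (5.6–6.9 N) while carrying it. I saw nothing touch the camera or the other objects.

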